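# Mount the orange sensor carrier on the trainer's dovetail rail

### The arm

A 6-joint arm with a two-finger parallel gripper is mounted at the origin on the work surface. World frame = base frame: x ahead of the robot, y to its left, z up, the work surface at z = 0. Lengths are in m, angles in rad, forces in N, time in s.
With the tool pointing down it reaches from about 0.35 to 0.85 m from the base axis. Payload 8.1 kg.
Tool frame: the origin (TCP) lies on the centre line of the jaws, within the pads' length; the fingertips stand 19 mm ahead of it and the grasp point (between the pads) is the TCP (robot.tips_ahead is the distance from the TCP to the fingertips, in m); y points along the fingers, z is the direction in which the jaws open and shut, and the axes are right-handed (so a half turn about y gives the same grasp; the last joint's range is limited). The gripper opens to 93 mm and grips with 3 to 60 N. Pads are 15 mm wide; open, the fingers measure 128 mm over their backs; the gripper's body (75 mm by 188 mm) begins 65 mm behind the grasp point.
Start: joints at [-1.24, 0.13, 1.488, -0, 1.523, -0.085], TCP at [0.242, -0.549, 0.238] pointing down, gripper open.
Joint ranges: [-2.96, 2.96], [-0.89, 2.26], [0.02, 2.5], [-1.34, 4.48], [0, 2.73], [-2.66, 2.66]. Speed limits (rad/s): [2.39, 2.39, 2.79, 3.14, 3.14, 3.14].

### API

Orientations are given as a rotation vector (axis times angle).
In Python, from plant import robot, imaging, models gives the robot as it stands.
- The arm moves only by the tool carry_out, never from a script. Its argument "motion" is one flat list of numbers, 7 for each row, row after row: the shift along the tool's x, y, z in m, then the turn, a rotation vector about the tool's x, y, z in degrees, then the opening, from -1 (shut) to 1 (fully open). A call has exactly 5 rows; each row shifts and turns the pose as measured when the row begins, along the tool's axes as they then stand; what a row does not reach is not made up. A row lasts 1/10 s, in which the tool goes at most 50 mm and 8.59 degrees, less where a joint would pass 70% of its speed; a pose out of reach is approached as far as the arm can. A call is refused whole if a number of a shift passes 0.05 or a number of a turn 8.59, either way. A call with a gripper value outside its range is refused whole. The fingers move at their own pace and stop on an object; "squeeze" is the grip in N (left out, the last holds). Time passes only in rows, so rows that do not move let the fingers close, or fill a call up. It gives the time, the measured TCP pose, the force and the opening at its end, in the units of the state.
- robot.read_state(): the state, without advancing time (a new reading comes with each control period).
- imaging.read_camera(name): name is "side" or "top"; returns the picture (480x640x3 uint8, blue, green, red); there is no depth.
- imaging.camera_model(name): a dict with "K" (3x3 intrinsics, pixels), "position" and "orientation" of the camera in the world. Camera axes: x right, y down, z forward; pixel columns grow to the right and rows downward; lengths in m; the calibration is good to about 2 mm. A picture is of the moment at which its call begins. camera_model takes no time and is no camera call.
- robot.close_job(): hands the job in, once; it reports no verdict.
Trained networks look in the newest picture that a camera, given by its name, has taken for a name from the list of things; names that differ only in an ending like _2 or _b are one class to them, and where a whole thing is asked for, a point or a joint stands for the part that bears it (a point fixed in the world has none). Each returns a list of dicts, best first, with "confidence" (0 to 1); they miss things now and then, are a little off and sometimes report something else, mostly with a low value. They report only what shows in the picture. A call takes as long as a camera call. They do not tell look-alikes from the thing itself.
- models.outline_of(camera, thing): "pixels" (480x640 bool, what is visible of it) and "pixel" ([column, row] in pixels, amid what is visible of it).
The state is a dict: "t": time; "q": joint angles; "dq": joint speeds; "joint_torque": joint torques, N m; "tool_pos": TCP position; "orientation": TCP orientation; "force": force on the tool from outside, world axes, zero at the start; "wrist_torque": the same for the moment, N m; "opening": finger opening in m.
Only numpy, scipy, OpenCV 4.12 (cv2) and the standard library are available. Lean on these libraries where they do the work, as an engineer would, in place of code of your own. Each camera call takes 0.05 s, during which the arm holds its last target.

### The job

Slide the sensor carrier with the orange head (not the blue one) onto the dovetail rail from the rail's open tapered end, all the way home against the black stop. Then turn its red clamp knob clockwise (seen from above) until it is tight, and let go.

Things in the scene. Friction and masses are not known exactly. Their poses are not given: they have to be found in the camera images.
- carrier_grip (a point): Centre of the loose carrier's orange head (30 in x, 24 in y, 48 mm high), to be gripped. Under it a black saddle: plate top 24, plate underside 34, feet 52 mm below this point (feet on the table at the start); x +-35, y -84 to +40 mm. x: along the dovetail groove under y = 0, at the start within 30 degrees of the rail's x; -y: knob side. Under 0.5 kg. The blue-headed one is a bystander.
- knob_grip (a point): Middle of the red wing of the clamp knob, 68 mm to carrier -y of the orange head's centre and as high. Upright bar: 40 mm long along this point's x, 10 mm thick along y, 30 mm high. It turns about the vertical through this point; this frame turns with it. Below: a neck of radius 7 mm, then the plate, 24 mm under this point. Free space to the orange head: 56 mm from the axis.
- clamp (a joint): Turn of the red knob, rad. 0: loose, wing along the rail. Grows clockwise seen from above; 1.4: end stop, tight, wing nearly across the rail. Starts at 0 to 0.25; slide on with it loose (below 0.6); tight above 1.1. Light friction, 0.06 N m; stays where left.
- rail_stop (a point): Black stop's contact face on the fixed rail's top (38 mm over the table), on its centre line. x: from open end (x = -200 mm) to stop. Head 48 mm wide, 14 high, undercut; first 24 mm taper as lead-in. Groove play: 4 mm each side, 6 up. Carrier home: orange centre at x -35, y 0, z +34 mm, stop meets the plate. Start sliding from x under -240, 2 to 3 mm high. Stop 9 high; base plate 100 wide, 8 high.
Not all that is in view belongs to the job. Leave any purple look-alike of the part that bears carrier_grip alone.

How it is judged:
On the way:
1. the orange carrier is on the rail, home against the stop, with its clamp still loose (x of carrier_grip in the frame of rail_stop between -0.047 and -0.025 m and y of carrier_grip in the frame of rail_stop between -0.012 and 0.012 m and z of carrier_grip in the frame of rail_stop between 0.024 and 0.044 m and angle between the x axis of carrier_grip and the x axis of rail_stop, either way round below 0.18 rad and value of joint clamp below 0.6 rad), for 0.2 s.
At the end, for the whole second after the job is handed in: The orange carrier sits on the dovetail within 12 mm of the stop (in line within 10 degrees, groove on the head) and its red knob is turned clockwise past 1.1 rad of its 1.4 rad (x of carrier_grip in the frame of rail_stop between -0.047 and -0.025 m and y of carrier_grip in the frame of rail_stop between -0.012 and 0.012 m and z of carrier_grip in the frame of rail_stop between 0.024 and 0.044 m and angle between the x axis of carrier_grip and the x axis of rail_stop, either way round below 0.18 rad and value of joint clamp above 1.1 rad); the robot touches nothing.
It also fails if it takes over 58 s, if anything falls off the work surface, if the arm or the gripper's body presses on something with over 40 N, if the wrist force passes 120 N, or if a joint passes its speed limit or range.

## Working session

There is one attempt and no reset: what is moved stays moved. The work goes in short steps, Python scripts to look and compute and a tool call to move; the robot and the scene stay as the last step left them, time stands still between calls to the robot, and variables do not carry over. Pictures are saved under pics/ and viewed, and the job is handed in when it is done.

Besides the shell and the picture viewer there is one more tool, called after "Emit:" as a command line: name --argument value ..., lists and objects as JSON in quotes. carry_out: Moves the arm, as the interface text tells. Its arguments: {"type":"object","properties":{"motion":{"type":"array","items":{"type":"number"}},"squeeze":{"type":"number"}},"required":["motion"]}

```bash
ls; mkdir -p pics
python3 - <<'E'
from plant import robot, imaging, models
import cv2
for n in("side","top"):
    im=imaging.read_camera(n);cv2.imwrite(f"pics/{n}0.png",im)
    print(n,imaging.camera_model(n))
print(robot.read_state())
E
```

```text
pics
side {'K': array([[522.7485082 ,   0.        , 318.68763247],
       [  0.        , 522.7485082 , 235.29979633],
       [  0.        ,   0.        ,   1.        ]]), 'position': array([ 0.30764087, -0.46991513,  0.72939642]), 'orientation': array([-2.34960075,  0.7267683 , -0.24642608])}
top {'K': array([[537.086738  ,   0.        , 313.83044804],
       [  0.        , 537.086738  , 244.96700819],
       [  0.        ,   0.        ,   1.        ]]), 'position': array([0.45609811, 0.00128658, 1.12372286]), 'orientation': array([-2.14661169,  2.15925702, -0.1489689 ])}
{'t': 0.1, 'q': array([-1.24036099e+00,  1.31110980e-01,  1.48917478e+00,  1.10720232e-05,
        1.52298824e+00, -8.53883987e-02]), 'dq': array([ 0.00114779, -0.00282077, -0.0028754 , -0.00061759,  0.00072073,
        0.00014169]), 'joint_torque': array([ 2.82576329e-03, -5.61342144e+01, -4.93094087e+01,  7.68840057e-02,
        2.92166183e-02, -3.31645708e-05]), 'tool_pos': array([ 0.24223952, -0.54839893,  0.23667476]), 'orientation': array([-0.42049747,  1.99401716, -1.99061657]), 'force': array([0.49436559, 0.24078609, 0.20893138]), 'wrist_torque': array([0.04464351, 0.05831783, 0.00172404]), 'opening': 0.09273290930576632}
```

View pics/side0.png

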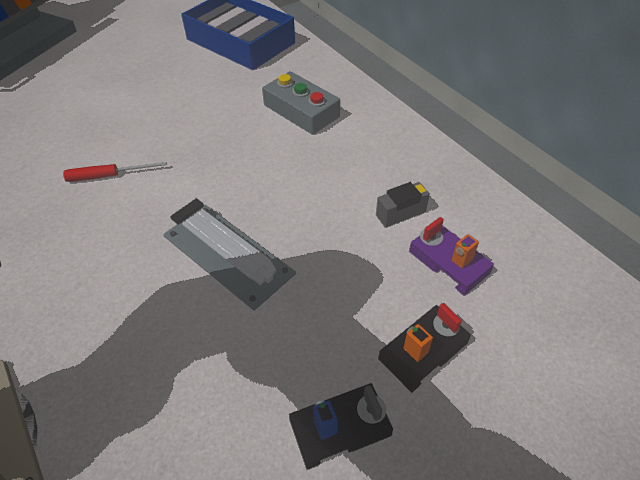

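View pics/top0.png

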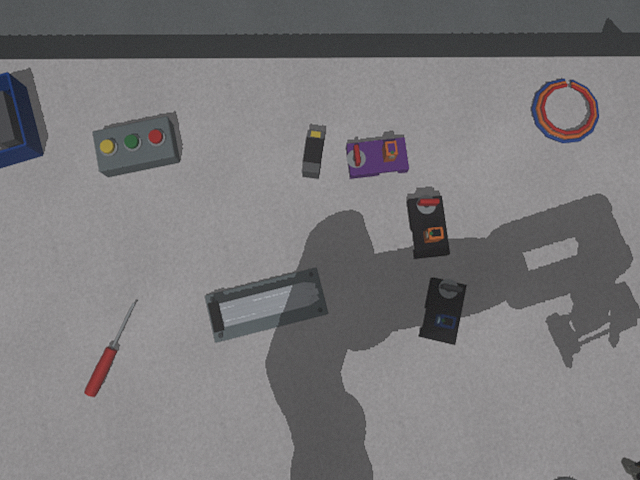

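The top view shows three candidates:
- Orange head on black saddle at (434,234).
- Purple look-alike with an orange head at (391,150).
- Blue-headed bystander at (445,321).

By the description I choose (434,234). I'll check it in a close crop.

```bash
cat > h.py <<'E'
import numpy as np, cv2
from scipy.spatial.transform import Rotation as R
from plant import robot, imaging, models
def cam(n):
    m=imaging.camera_model(n); return m['K'],np.array(m['position']),R.from_rotvec(m['orientation']).as_matrix()
def proj(n,P):
    K,p,Rm=cam(n); c=(np.atleast_2d(P)-p)@Rm; u=c@K.T; return u[:,:2]/u[:,2:]
def back(n,uv,z):
    K,p,Rm=cam(n); d=Rm@np.linalg.inv(K)@np.array([uv[0],uv[1],1.]); return p+d*(z-p[2])/d[2]
def crop(n,src,x0,y0,w,h,out,draw=()):
    im=cv2.imread(src); s=min(800/w,600/h)
    c=cv2.resize(im[y0:y0+h,x0:x0+w],None,fx=s,fy=s,interpolation=cv2.INTER_CUBIC)
    for P,col in draw:
        q=((proj(n,P)-[x0,y0]+.5)*s).astype(int); cv2.polylines(c,[q.reshape(-1,1,2)],True,col,1,cv2.LINE_AA)
    cv2.imwrite(out,c[:600,:800])
def T(xy,z,yaw):
    c,s=np.cos(yaw),np.sin(yaw)
    return lambda P:(np.atleast_2d(P)@np.array([[c,-s,0],[s,c,0],[0,0,1]]).T)+[xy[0],xy[1],z]
def rect(x0,x1,y0,y1,z): return np.array([[x0,y0,z],[x1,y0,z],[x1,y1,z],[x0,y1,z]])
E
python3 - <<'E'
from h import *
crop("top","pics/top0.png",390,170,80,100,"pics/c1.png")
crop("top","pics/top0.png",195,255,140,95,"pics/c2.png")
# rail base corners, approx by eye
for uv in [(206,294),(317,268),(328,314),(217,341)]: print(back("top",uv,0.008))
print(back("top",(434,234),0.076),back("top",(429,202),0.067))
E
```

```text
[0.50653163 0.22110511 0.008     ]
[ 0.55918704 -0.00899531  0.008     ]
[ 0.46395234 -0.03101045  0.008     ]
[0.41054018 0.19660599 0.008     ]
[ 0.61894822 -0.23995107  0.076     ] [ 0.68543824 -0.23432885  0.067     ]
```

View pics/c1.png

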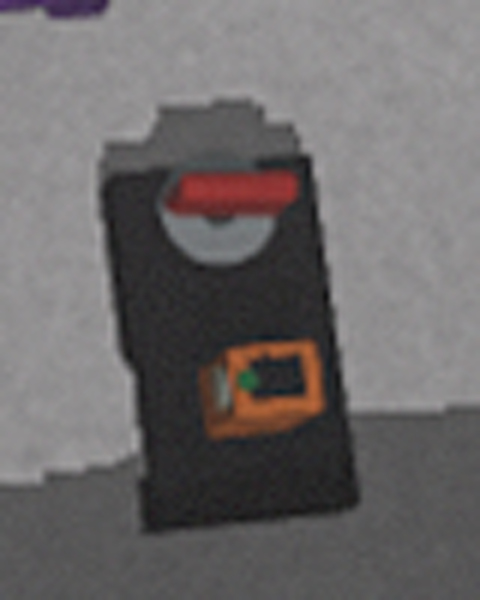

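View pics/c2.png

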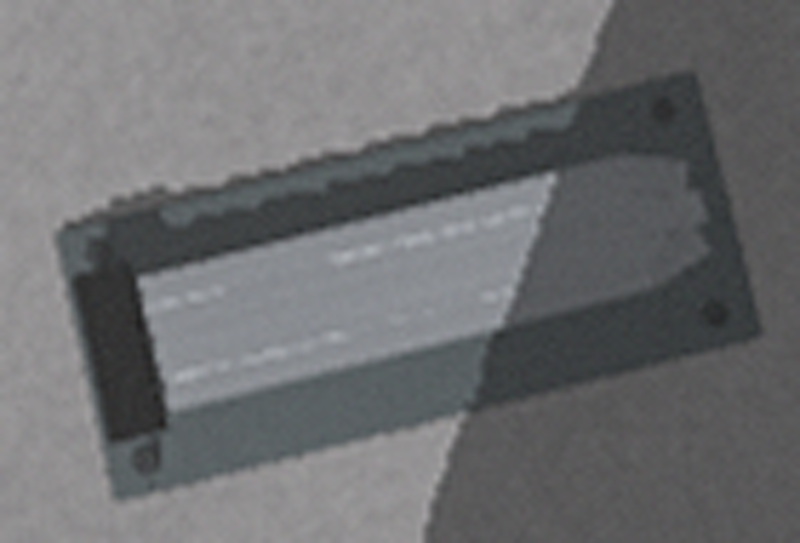

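The crop shows an orange box head on a black saddle with a red wing, so the choice is right. The rail's stop face is at about crop (137,275)-(165,412), with the tapered end on the right. Next I fit poses to hand-picked features.

Run:
```python
from h import *
crop("side","pics/side0.png",370,290,110,105,"pics/c3.png")
crop("side","pics/side0.png",155,190,150,125,"pics/c4.png")
```

```text
(no output)
```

View pics/c3.png

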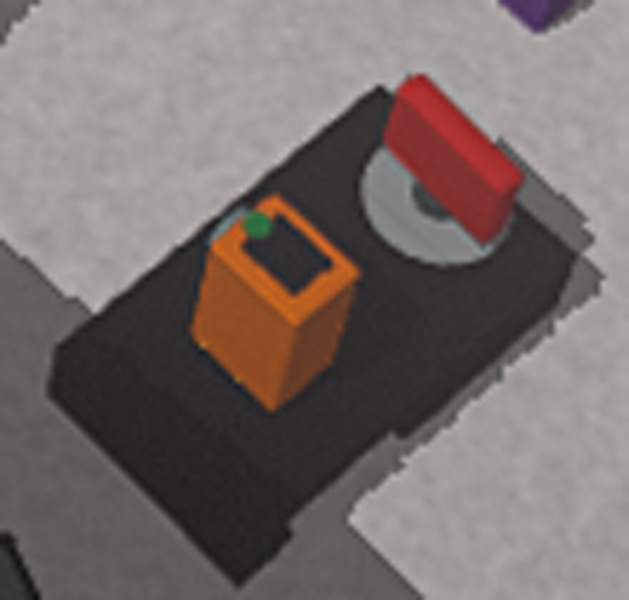

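View pics/c4.png

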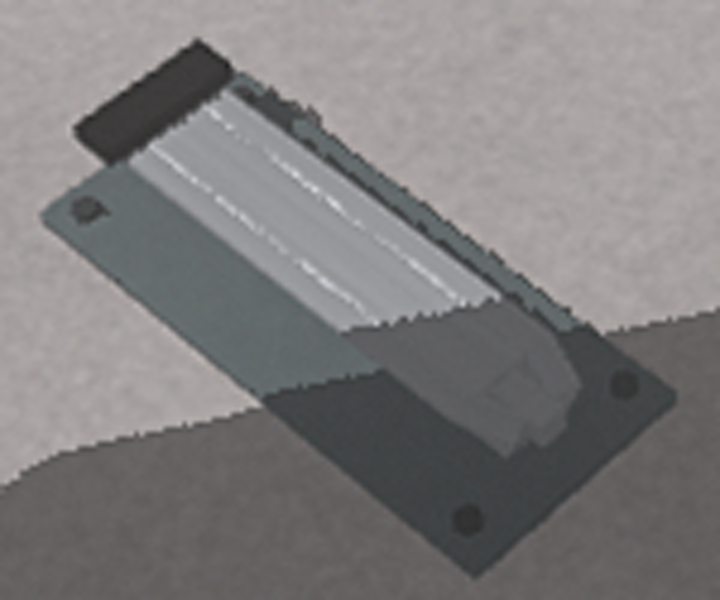

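```bash
cat > fit0.py <<'E'
from h import *
from scipy.optimize import least_squares
t=lambda x,y:np.array([195+x/5.714-.5,255+y/5.714-.5]); s=lambda x,y:np.array([155+x/4.8-.5,190+y/4.8-.5])
# rail params x,y,yaw,bx0,bx1
obs=[("top",t(137,275),(0,-.024,.038)),("top",t(165,412),(0,.024,.038)),("side",s(228,88),(0,-.024,.038)),("side",s(133,162),(0,.024,.038)),
("top",t(692,72),('a',-.05,.008)),("top",t(762,330),('a',.05,.008)),("top",t(115,498),('b',.05,.008)),("top",t(58,232),('b',-.05,.008)),
("side",s(677,397),('a',-.05,.008)),("side",s(474,577),('a',.05,.008)),("side",s(42,214),('b',.05,.008))]
def res(p):
    f=T(p[:2],0,p[2]);o=[]
    for n,uv,P in obs:
        P=[p[3] if P[0]=='a' else p[4] if P[0]=='b' else P[0],P[1],P[2]]
        o.append(proj(n,f(P))[0]-uv)
    return np.array(o)
r=least_squares(lambda p:res(p).ravel(),[.47,.19,1.8,-.22,.02],loss='soft_l1')
print("rail",r.x.round(4),np.degrees(r.x[2]));print(res(r.x).round(2).tolist())
t=lambda x,y:np.array([390+x/6-.5,170+y/6-.5]); s=lambda x,y:np.array([370+x/5.714-.5,290+y/5.714-.5])
O=[("top",t(230,347),(.015,-.012,.076)),("top",t(317,340),(-.015,-.012,.076)),("top",t(323,410),(-.015,.012,.076)),("top",t(240,425),(.015,.012,.076)),
("side",s(278,196),(.015,-.012,.076)),("side",s(360,270),(-.015,-.012,.076)),("side",s(298,325),(-.015,.012,.076)),("side",s(211,243),(.015,.012,.076)),
("top",t(143,530),(.035,.04,.028)),("top",t(357,502),(-.035,.04,.028)),("top",t(103,178),(.035,-.084,.028)),("top",t(312,156),(-.035,-.084,.028)),
("side",s(58,350),(.035,.04,.028)),("side",s(380,88),(.035,-.084,.028)),("side",s(577,257),(-.035,-.084,.028))]
def res2(p):
    f=T(p[:2],0,p[2]); return np.array([proj(n,f(P))[0]-uv for n,uv,P in O])
q=least_squares(lambda p:res2(p).ravel(),[.62,-.24,1.6],loss='soft_l1')
print("car",q.x.round(4),np.degrees(q.x[2]));print(res2(q.x).round(2).tolist())
f=T(r.x[:2],0,r.x[2]);g=T(q.x[:2],0,q.x[2])
G=(0,255,0)
rd=[(f(rect(-.2,0,-.024,.024,.038)),G),(f(rect(r.x[3],r.x[4],-.05,.05,.008)),(0,255,255))]
cd=[(g(rect(-.015,.015,-.012,.012,.076)),G),(g(rect(-.035,.035,-.084,.04,.028)),(0,255,255)),(g(rect(-.02,.02,-.073,-.063,.067)),(255,255,0))]
for n,a,b in(("top",(195,255,140,95),(390,170,80,100)),("side",(155,190,150,125),(370,290,110,105))):
    crop(n,f"pics/{n}0.png",*a,f"pics/f_r_{n}.png",rd);crop(n,f"pics/{n}0.png",*b,f"pics/f_c_{n}.png",cd)
ims=[cv2.resize(cv2.imread(f"pics/f_{k}_{n}.png"),(400,300)) for k in"rc" for n in("top","side")]
cv2.imwrite("pics/fit.png",np.vstack([np.hstack(ims[:2]),np.hstack(ims[2:])]))
E
python3 fit0.py
```

```text
rail [ 0.464   0.1838  1.8083 -0.2093  0.0294] 103.60673822545655
[[0.16, 0.19], [0.5, -0.35], [0.05, 0.17], [-1.24, -0.38], [0.83, -0.38], [0.31, 1.39], [0.41, 0.35], [-0.11, -0.7], [0.4, -0.82], [-0.26, -0.85], [-0.22, -0.32]]
car [ 0.6215 -0.2427  1.6712] 95.75460022697865
[[-0.82, 0.23], [-0.3, -0.18], [0.38, 0.07], [-0.85, -0.83], [-0.64, -0.88], [0.79, 0.48], [-0.18, 0.88], [-0.7, 0.53], [2.49, -0.51], [0.57, 0.57], [1.33, -0.65], [-0.25, -0.45], [-0.74, -0.22], [-0.18, -0.66], [0.37, -0.06]]
```

View pics/fit.png

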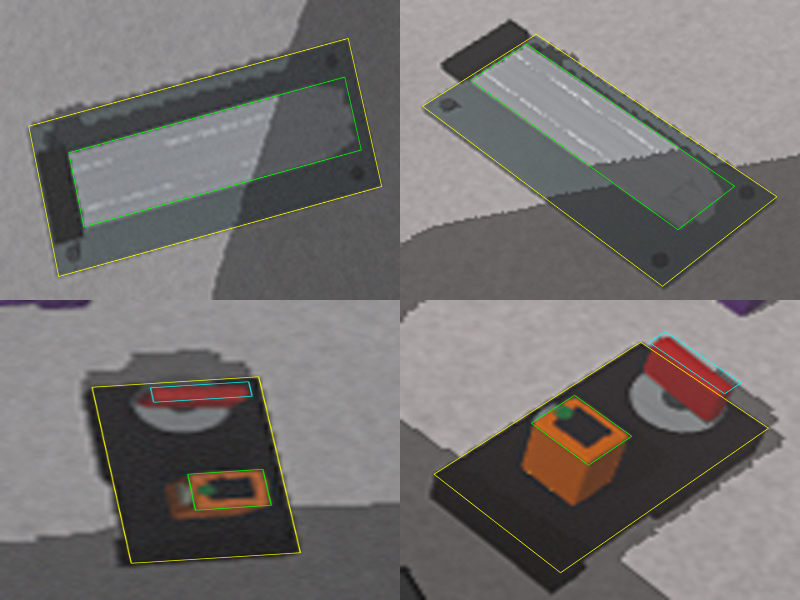

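The fit overlays match in both views. The rail stop is at (0.464, 0.184) with yaw 103.6°, and the orange carrier is at (0.6215, -0.2427) with yaw about 95.8°. I'll grip the head along its x.

```bash
cat >> h.py <<'E'
def toolrot(yaw):  # tool y down, tool z at world yaw
    z=np.array([np.cos(yaw),np.sin(yaw),0]); y=np.array([0,0,-1.]); return np.column_stack([np.cross(y,z),y,z])
def delta(pos,yaw):
    st=robot.read_state(); Rc=R.from_rotvec(st['orientation']).as_matrix()
    best=None
    for k in(0,np.pi):
        rv=np.degrees(R.from_matrix(Rc.T@toolrot(yaw+k)).as_rotvec())
        print("shift mm",(Rc.T@(np.array(pos)-st['tool_pos'])*1000).round(1),"turn",rv.round(2))
    print("t",st['t'],"pos",st['tool_pos'].round(4),"zdir yaw",np.degrees(np.arctan2(Rc[1,2],Rc[0,2])).round(2),"ydir",Rc[:,1].round(4),"q",st['q'].round(3),"F",st['force'].round(1),"M",st['wrist_torque'].round(2),"op",round(st['opening'],4))
E
python3 -c "
from h import *
delta([.6215,-.2427,.2],1.6712)"
```

```text
shift mm [-470.4   37.  -126.4] turn [ 1.0000e-02 -1.6193e+02 -1.4000e-01]
shift mm [-470.4   37.  -126.4] turn [1.000e-01 1.807e+01 1.000e-02]
t 0.1 pos [ 0.2422 -0.5484  0.2367] zdir yaw -66.18 ydir [-5.0e-04  1.6e-03 -1.0e+00] q [-1.24   0.131  1.489  0.     1.523 -0.085] F [0.5 0.2 0.2] M [0.04 0.06 0.  ] op 0.0927
```

Emit:
carry_out --motion '[-0.047,0,-0.0126,0,0,0,1,-0.047,0,-0.0126,0,0,0,1,-0.047,0,-0.0126,0,0,0,1,-0.047,0,-0.0126,0,0,0,1,-0.047,0,-0.0126,0,0,0,1]' --squeeze 45

```text
t: 0.6
tool_pos: [0.4315, -0.3951, 0.2335]
orientation: [-0.413, 2.006, -1.996]
force: [1.2, -0.4, -0.4]
opening: 0.0929
```

Emit:
carry_out --motion '[-0.047,0,-0.0126,0,0,0,1,-0.047,0,-0.0126,0,0,0,1,-0.047,0,-0.0126,0,6,0,1,0,0,0,0,6,0,1,0,0,0,0,6,0,1]'

```text
t: 1.1
tool_pos: [0.553, -0.2943, 0.2302]
orientation: [-0.104, 2.188, -2.17]
force: [0.4, -0.5, -0.5]
opening: 0.093
```

```bash
python3 -c "
from h import *
delta([.6215,-.2427,.054],1.6712)"
```

```text
shift mm [-73.8 176.1 -43.8] turn [ -0.55 179.33   0.76]
shift mm [-73.8 176.1 -43.8] turn [ 0.48 -0.67  0.35]
t 1.1 pos [ 0.553  -0.2943  0.2302] zdir yaw -84.92 ydir [-0.0069  0.0078 -0.9999] q [-0.572  0.214  1.409  0.003  1.529  0.91 ] F [ 0.4 -0.5 -0.5] M [-0.01  0.05 -0.01] op 0.093
```

Emit:
carry_out --motion '[-0.037,0.02,-0.022,0.5,-0.7,0.35,1,-0.037,0.02,-0.022,0,0,0,1,0,0.02,0,0,0,0,1,0,0.02,0,0,0,0,1,0,0,0,0,0,0,1]'

```text
t: 1.6
tool_pos: [0.6252, -0.2397, 0.1453]
orientation: [-0.11, 2.172, -2.172]
force: [-0.8, 0.5, -0.1]
opening: 0.093
```

Run:
```python
from h import *
delta([.6215,-.2427,.054],1.6712)
im=imaging.read_camera("side");cv2.imwrite("pics/side1.png",im)
im=imaging.read_camera("top");cv2.imwrite("pics/top1.png",im)
st=robot.read_state();p=np.array(st['tool_pos']);Rc=R.from_rotvec(st['orientation']).as_matrix()
a=p+Rc[:,1]*.019
g=T((.6215,-.2427),0,1.6712)
crop("side","pics/side1.png",300,160,240,180,"pics/c5.png",[(np.array([a-Rc[:,2]*.0465,a+Rc[:,2]*.0465]),(0,255,0)),(g(rect(-.015,.015,-.012,.012,.076)),(255,255,0))])
```

```text
shift mm [ 3.8 91.3  2.7] turn [-1.900e-01  1.799e+02  3.000e-02]
shift mm [ 3.8 91.3  2.7] turn [ 0.02 -0.1   0.12]
t 1.6 pos [ 0.6252 -0.2397  0.1453] zdir yaw -84.35 ydir [-2.1e-03  1.0e-04 -1.0e+00] q [-4.420e-01  3.730e-01  1.375e+00 -1.000e-03  1.396e+00  1.030e+00] F [-0.8  0.5 -0.1] M [0.07 0.06 0.07] op 0.093
```

View pics/c5.png

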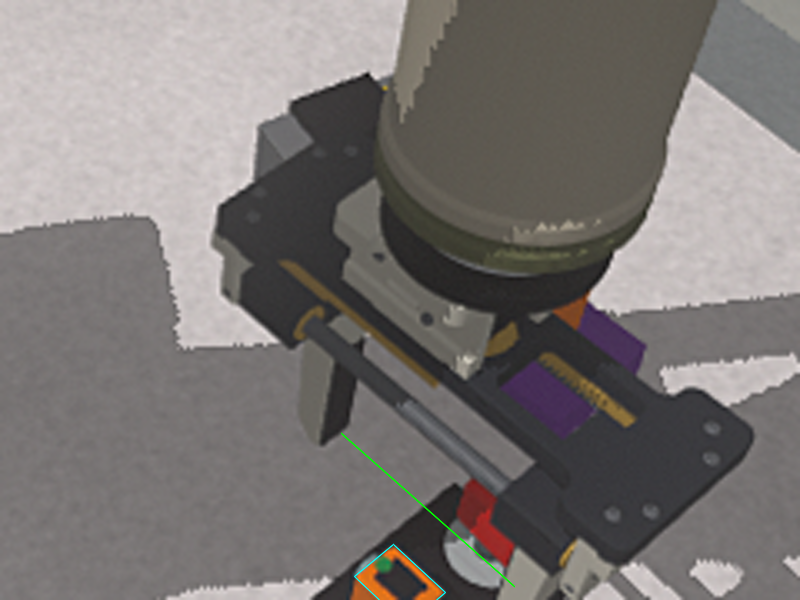

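The green line meets both fingertips at crop (342,433) and (512,585), and the head outline fits at (398,575). I'll go down and grip.

Emit:
carry_out --motion '[0.0038,0.02,0.0027,0,0,0.1,1,0,0.02,0,0,0,0,1,0,0.02,0,0,0,0,1,0,0.02,0,0,0,0,1,0,0.008,0,0,0,0,1]'

```text
t: 2.2
tool_pos: [0.6289, -0.2502, 0.0717]
orientation: [-0.081, 2.152, -2.176]
force: [0.3, -0.0, -1.0]
opening: 0.0933
```

```bash
python3 -c "
from h import *
delta([.6215,-.2427,.054],1.6712)"
```

```text
shift mm [ 7.  17.5 -8.3] turn [  1.69 179.66  -1.08]
shift mm [ 7.  17.5 -8.3] turn [-0.69 -0.33 -1.08]
t 2.2 pos [ 0.6289 -0.2502  0.0717] zdir yaw -84.58 ydir [ 0.0199 -0.0102 -0.9998] q [-0.454  0.438  1.433 -0.     1.249  1.022] F [ 0.3 -0.  -1. ] M [ 0.02  0.03 -0.05] op 0.0933
```

Emit:
carry_out --motion '[0.007,0,-0.008,-0.7,-0.3,-1.1,1,0,0.008,0,0,0,0,1,0,0.007,0,0,0,0,1,0,0,0,0,0,0,1,0,0,0,0,0,0,1]'

```text
t: 2.7
tool_pos: [0.6225, -0.244, 0.0604]
orientation: [-0.105, 2.167, -2.171]
force: [0.4, -0.4, 0.8]
opening: 0.093
```

```bash
python3 -c "
from h import *
delta([.6215,-.2427,.054],1.6712)"
```

```text
shift mm [ 0.9  6.4 -1.5] turn [ 2.5000e-01  1.7994e+02 -1.6000e-01]
shift mm [ 0.9  6.4 -1.5] turn [-0.1  -0.06 -0.16]
t 2.7 pos [ 0.6225 -0.244   0.0604] zdir yaw -84.3 ydir [ 0.0029 -0.0015 -1.    ] q [-0.45   0.446  1.444 -0.     1.248  1.021] F [ 0.4 -0.4  0.8] M [-0.03  0.06  0.01] op 0.093
```

Emit:
carry_out --motion '[0.001,0.005,-0.0015,0,0,0,1,0,0,0,0,0,0,-1,0,0,0,0,0,0,-1,0,0,0,0,0,0,-1,0,0,0,0,0,0,-1]'

```text
t: 3.2
tool_pos: [0.622, -0.2427, 0.0561]
orientation: [-0.103, 2.166, -2.171]
force: [0.3, -0.8, 0.9]
opening: 0.0655
```

```bash
python3 -c "
from h import *
delta([.6215,-.2427,.056],1.6712)"
```

```text
shift mm [ 0.5  0.1 -0.1] turn [  0.38 179.95  -0.24]
shift mm [ 0.5  0.1 -0.1] turn [-0.15 -0.05 -0.24]
t 3.2 pos [ 0.622  -0.2427  0.0561] zdir yaw -84.3 ydir [ 0.0044 -0.0022 -1.    ] q [-0.449  0.448  1.451 -0.     1.238  1.022] F [ 0.3 -0.8  0.9] M [ 0.02  0.04 -0.01] op 0.0655
```

Emit:
carry_out --motion '[0,0,0,0,0,0,-1,0,0,0,0,0,0,-1,0,0,0,0,0,0,-1,0,0,0,0,0,0,-1,0,0,0,0,0,0,-1]'

```text
t: 3.7
tool_pos: [0.6221, -0.2428, 0.0563]
orientation: [-0.103, 2.165, -2.171]
force: [0.1, -0.0, 0.2]
opening: 0.0295
```

Emit:
carry_out --motion '[0,0,0,0,0,0,-1,0,0,0,0,0,0,-1,0,0,0,0,0,0,-1,0,0,0,0,0,0,-1,0,0,0,0,0,0,-1]'

```text
t: 4.2
tool_pos: [0.6221, -0.2428, 0.0564]
orientation: [-0.103, 2.165, -2.171]
force: [0.0, 0.4, 0.9]
opening: 0.0298
```

Run:
```python
from h import *
delta([.6215,-.2427,.056],1.6712)
```

```text
shift mm [ 0.6  0.4 -0.2] turn [  0.4  179.95  -0.24]
shift mm [ 0.6  0.4 -0.2] turn [-0.15 -0.05 -0.26]
t 4.2 pos [ 0.6221 -0.2428  0.0564] zdir yaw -84.29 ydir [ 0.0047 -0.0022 -1.    ] q [-0.449  0.447  1.45   0.     1.239  1.022] F [0.  0.4 0.9] M [0.16 0.07 0.04] op 0.0298
```

Emit:
carry_out --motion '[0,-0.01,0,-0.15,0,-0.25,-1,0,-0.015,0,0,0,0,-1,0,-0.02,0,0,0,0,-1,0,-0.02,0,0,0,0,-1,0,0,0,0,0,0,-1]'

```text
t: 4.7
tool_pos: [0.6203, -0.242, 0.124]
orientation: [-0.113, 2.175, -2.17]
force: [0.3, 0.2, -3.5]
opening: 0.0297
```

```bash
cat > rail.py <<'E'
from h import *
S=np.array([.464,.1838]); YAW=1.8083
def tgt(x,y,z): # carrier in rail frame -> tcp offset dz=.0045 given separately
    f=T(S,.038,YAW); return f([x,y,z])[0]
E
python3 - <<'E'
from rail import *
delta(tgt(-.26,0,.034+.003+.0045+.06),YAW)
E
```

```text
shift mm [  77.6  -14.6 -181.8] turn [ -0.39 172.09   0.25]
shift mm [  77.6  -14.6 -181.8] turn [ 0.17 -7.91  0.26]
t 4.7 pos [ 0.6203 -0.242   0.124 ] zdir yaw -84.3 ydir [-0.005   0.0021 -1.    ] q [-0.449  0.384  1.401 -0.     1.362  1.023] F [ 0.3  0.2 -3.5] M [-0.05 -0.09 -0.01] op 0.0297
```

Emit:
carry_out --motion '[0,-0.005,-0.03,0,0,0,-1,0.005,-0.005,-0.035,0,0,0,-1,0.02,-0.005,-0.035,0,0,0,-1,0.025,0,-0.035,0,0,0,-1,0.025,0,-0.035,0,0,0,-1]'

```text
t: 5.2
tool_pos: [0.5284, -0.0798, 0.1397]
orientation: [-0.104, 2.174, -2.174]
force: [0.4, 0.5, -3.1]
opening: 0.0297
```

Emit:
carry_out --motion '[0,0,0,0,-4,0,-1,0,0,0,0,-4,0,-1,0,0,0,0,0,0,-1,0,0,0,0,0,0,-1,0,0,0,0,0,0,-1]'

```text
t: 5.7
tool_pos: [0.522, -0.0741, 0.1364]
orientation: [-0.26, 2.102, -2.094]
force: [0.6, -0.9, -4.9]
opening: 0.0299
```

Run:
```python
from rail import *
delta(tgt(-.26,0,.034+.003+.0045+.06),YAW)
```

```text
shift mm [-4.3 -3.1 -4.4] turn [   0.68 -179.92   -0.42]
shift mm [-4.3 -3.1 -4.4] turn [0.27 0.08 0.43]
t 5.7 pos [ 0.522  -0.0741  0.1364] zdir yaw -76.32 ydir [-0.0084  0.0028 -1.    ] q [-2.390e-01  1.400e-02  1.798e+00  1.000e-03  1.338e+00  1.093e+00] F [ 0.6 -0.9 -4.9] M [-0.04  0.02  0.06] op 0.0299
```

Emit:
carry_out --motion '[-0.004,0.01,-0.002,0.27,0,0.4,-1,0,0.012,0,0,0,0,-1,0,0.012,0,0,0,0,-1,0,0.008,0,0,0,0,-1,0,0,0,0,0,0,-1]'

```text
t: 6.2
tool_pos: [0.5253, -0.0717, 0.0892]
orientation: [-0.249, 2.098, -2.098]
force: [0.1, 0.2, -4.3]
opening: 0.0299
```

Run:
```python
from rail import *
delta(tgt(-.26,0,.034+.003+.0045),YAW)
for n in("side","top"): cv2.imwrite(f"pics/{n}2.png",imaging.read_camera(n))
```

```text
shift mm [-0.6  9.7 -2.7] turn [-1.5000e-01  1.7985e+02  3.0000e-02]
shift mm [-0.6  9.7 -2.7] turn [ 0.02 -0.15  0.1 ]
t 6.2 pos [ 0.5253 -0.0717  0.0892] zdir yaw -76.54 ydir [-1.7e-03 -1.0e-04 -1.0e+00] q [-2.320e-01  6.800e-02  1.835e+00 -1.000e-03  1.240e+00  1.104e+00] F [ 0.1  0.2 -4.3] M [-0.05  0.1  -0.01] op 0.0299
```

View pics/side2.png

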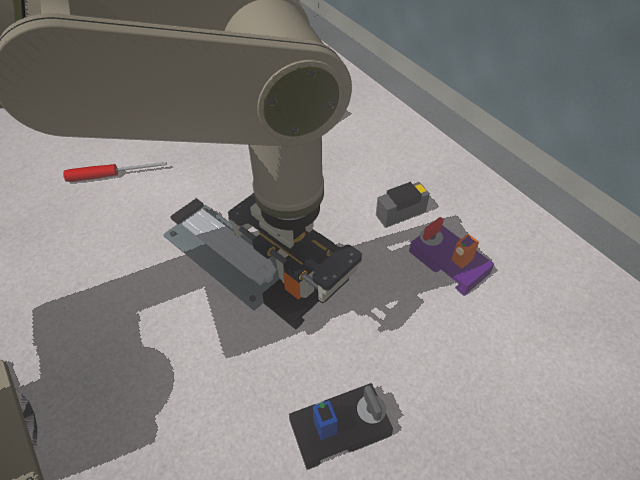

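View pics/top2.png

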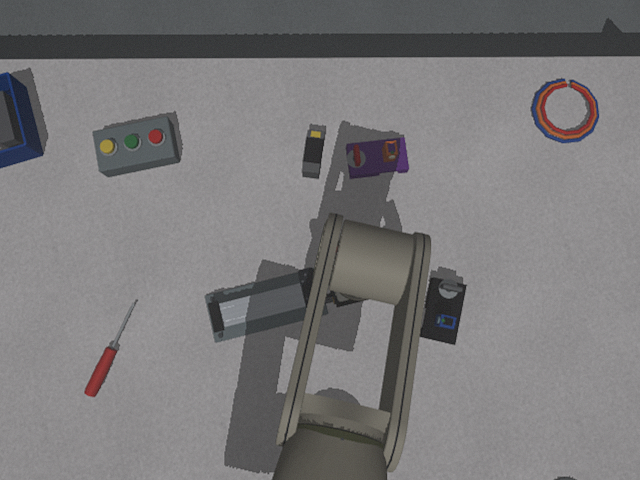

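```bash
cat > ov.py <<'E'
from rail import *
def held(src,box,out,dz=.0045,dy=0):
    st=robot.read_state();p=np.array(st['tool_pos']);Rc=R.from_rotvec(st['orientation']).as_matrix()
    yaw=np.arctan2(-Rc[1,2],-Rc[0,2]); g0=T(p[:2],p[2]-dz,yaw); g=lambda P:g0(np.array(P)+[0,dy,0])
    f=T(S,0,YAW); G=(0,255,0);Y=(0,255,255)
    crop("side",src,*box,out,[(g(rect(-.015,.015,-.012,.012,.024)),G),(g(rect(-.015,.015,-.012,.012,-.024)),G),(g(rect(-.035,.035,-.084,.04,-.024)),Y),(g(rect(-.035,.035,-.084,.04,-.052)),Y),(f(rect(-.2,0,-.024,.024,.038)),(255,255,0)),(f(rect(-.2,0,-.05,.05,.008)),(255,255,0))])
E
python3 - <<'E'
from ov import *
held("pics/side2.png",(160,190,210,150),"pics/c6.png")
crop("side","pics/side2.png",160,190,210,150,"pics/c6b.png")
E
```

```text
(no output)
```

View pics/c6.png

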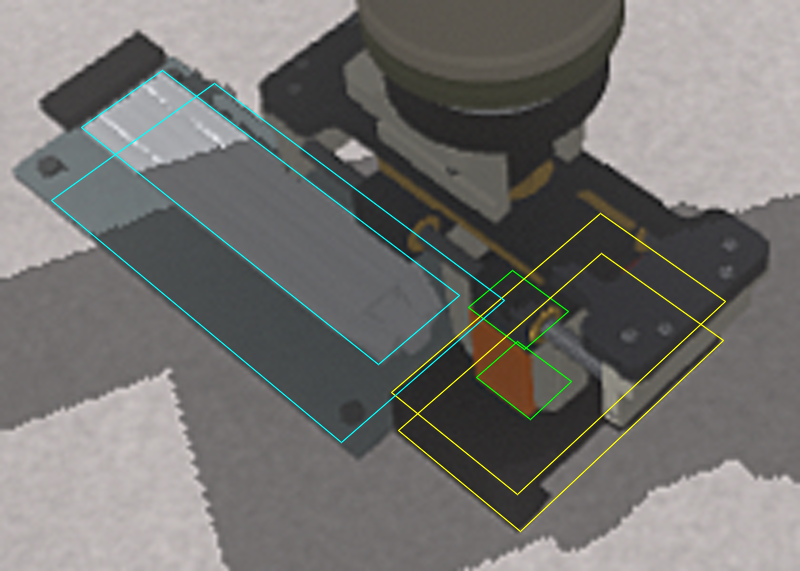

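View pics/c6b.png

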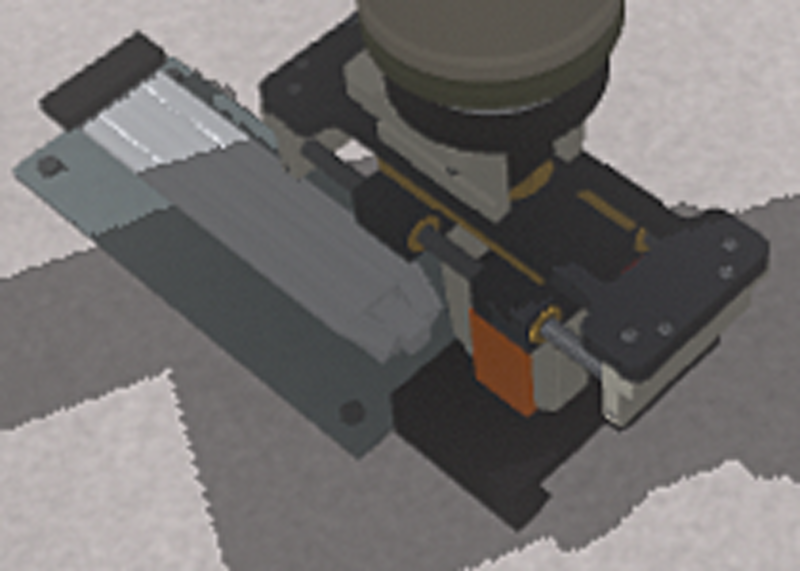

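The held carrier and the rail both match the overlay. The plate corner is at crop (395,395), in line with the rail mouth at (420,300). I'll lower to the slide height.

Emit:
carry_out --motion '[-0.0006,0.005,-0.0007,0,-0.15,0.1,-1,0,0.005,0,0,0,0,-1,0,0,0,0,0,0,-1,0,0,0,0,0,0,-1,0,0,0,0,0,0,-1]'

```text
t: 6.8
tool_pos: [0.5279, -0.0713, 0.0815]
orientation: [-0.245, 2.092, -2.095]
force: [-0.5, -0.8, -4.2]
opening: 0.0302
```

Run:
```python
from rail import *
delta(tgt(-.26,0,.034+.003+.0045),YAW)
```

```text
shift mm [ 2.1  2.  -3. ] turn [-4.2000e-01 -1.7999e+02  1.7000e-01]
shift mm [ 2.1  2.  -3. ] turn [-0.11  0.01 -0.26]
t 6.8 pos [ 0.5279 -0.0713  0.0815] zdir yaw -76.38 ydir [ 4.9e-03 -7.0e-04 -1.0e+00] q [-0.231  0.078  1.839  0.     1.219  1.102] F [-0.5 -0.8 -4.2] M [ 0.05  0.06 -0.04] op 0.0302
```

Emit:
carry_out --motion '[0.002,0.002,-0.002,-0.1,0,-0.25,-1,0,0,-0.01,0,0,0,-1,0,0,-0.01,0,0,0,-1,0,0,-0.01,0,0,0,-1,0,0,0,0,0,0,-1]'

```text
t: 7.3
tool_pos: [0.5177, -0.0377, 0.0799]
orientation: [-0.249, 2.095, -2.095]
force: [0.3, 0.3, -4.1]
opening: 0.0301
```

Run:
```python
from rail import *
delta(tgt(-.2,0,.034+.003+.0045),YAW)
```

```text
shift mm [  0.1   0.4 -28. ] turn [6.0000e-02 1.7999e+02 1.0000e-02]
shift mm [  0.1   0.4 -28. ] turn [ 0.01 -0.01 -0.04]
t 7.3 pos [ 0.5177 -0.0377  0.0799] zdir yaw -76.4 ydir [ 6.e-04  3.e-04 -1.e+00] q [-0.172  0.049  1.873  0.     1.219  1.162] F [ 0.3  0.3 -4.1] M [ 0.01  0.06 -0.01] op 0.0301
```

Emit:
carry_out --motion '[0,0,-0.01,0,0,0,-1,0,0,-0.01,0,0,0,-1,0,0,-0.01,0,0,0,-1,0,0,0,0,0,0,-1,0,0,0,0,0,0,-1]'

```text
t: 7.8
tool_pos: [0.5102, -0.005, 0.0802]
orientation: [-0.25, 2.094, -2.094]
force: [0.8, -0.4, -3.5]
opening: 0.0296
```

Run:
```python
from rail import *
delta(tgt(-.1,0,.034+.003+.0045),YAW)
```

```text
shift mm [  0.4   0.7 -94.4] turn [-1.5000e-01 -1.7991e+02  2.0000e-02]
shift mm [  0.4   0.7 -94.4] turn [-0.01  0.09 -0.09]
t 7.8 pos [ 0.5102 -0.005   0.0802] zdir yaw -76.3 ydir [ 1.6e-03  2.0e-04 -1.0e+00] q [-0.111  0.024  1.899  0.     1.218  1.221] F [ 0.8 -0.4 -3.5] M [-0.02 -0.04 -0.04] op 0.0296
```

Emit:
carry_out --motion '[0.0004,0.0007,-0.01,0,0.1,-0.1,-1,0,0,-0.012,0,0,0,-1,0,0,-0.012,0,0,0,-1,0,0,-0.01,0,0,0,-1,0,0,0,0,0,0,-1]'

```text
t: 8.3
tool_pos: [0.4986, 0.0411, 0.0794]
orientation: [-0.249, 2.096, -2.096]
force: [0.6, 0.5, -4.3]
opening: 0.0297
```

Run:
```python
from rail import *
delta(tgt(-.04,0,.034+.003+.0045),YAW)
cv2.imwrite(f"pics/side3.png",imaging.read_camera("side"))
from ov import *
held("pics/side3.png",(160,160,210,150),"pics/c7.png")
```

```text
shift mm [ 2.000e-01 -1.000e-01 -1.069e+02] turn [-2.0000e-02  1.7992e+02 -1.0000e-02]
shift mm [ 2.000e-01 -1.000e-01 -1.069e+02] turn [-0.   -0.08  0.01]
t 8.3 pos [0.4986 0.0411 0.0794] zdir yaw -76.47 ydir [-2.e-04 -1.e-04 -1.e+00] q [-0.02  -0.     1.925 -0.     1.218  1.314] F [ 0.6  0.5 -4.3] M [ 0.1   0.   -0.05] op 0.0297
```

View pics/c7.png

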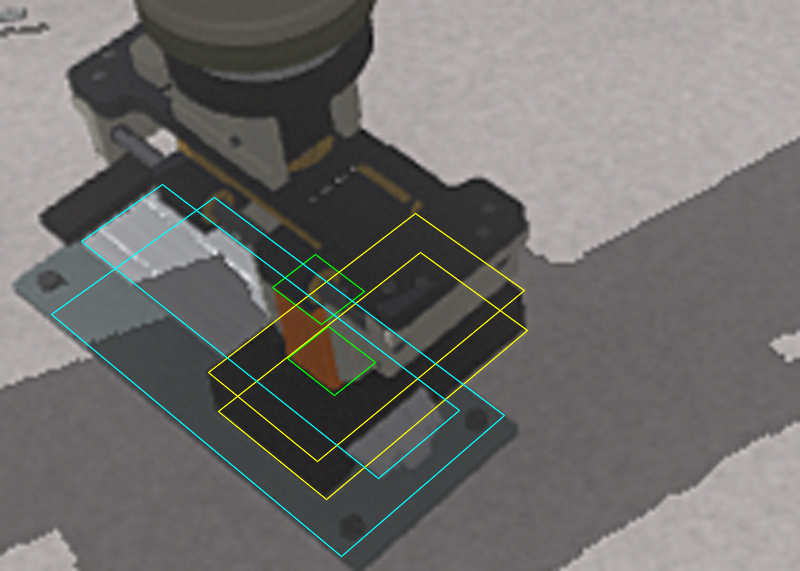

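The carrier is on the rail, with the rail mouth emerging behind it at crop (420,420), and there is no contact force. I'll keep sliding.

Emit:
carry_out --motion '[0,0,-0.015,0,0,0,-1,0,0,-0.015,0,0,0,-1,0,0,-0.015,0,0,0,-1,0,0,-0.012,0,0,0,-1,0,0,0,0,0,0,-1]'

```text
t: 8.85
tool_pos: [0.4849, 0.0981, 0.0795]
orientation: [-0.249, 2.095, -2.098]
force: [0.4, 0.3, -3.6]
opening: 0.0297
```

Run:
```python
from rail import *
delta(tgt(-.035,0,.034+.003+.0045),YAW)
```

```text
shift mm [  0.2  -0.  -53.2] turn [-1.0000e-02  1.7992e+02 -1.3000e-01]
shift mm [  0.2  -0.  -53.2] turn [-0.08 -0.08  0.01]
t 8.85 pos [0.4849 0.0981 0.0795] zdir yaw -76.48 ydir [ 2.0e-04 -1.4e-03 -1.0e+00] q [ 9.700e-02 -1.600e-02  1.940e+00 -1.000e-03  1.218e+00  1.432e+00] F [ 0.4  0.3 -3.6] M [-0.01  0.02  0.03] op 0.0297
```

Emit:
carry_out --motion '[0,0,-0.015,0,0,0,-1,0,0,-0.014,0,0,0,-1,0,0,-0.008,0,0,0,-1,0,0,0,0,0,0,-1,0,0,0,0,0,0,-1]'

```text
t: 9.35
tool_pos: [0.4762, 0.1349, 0.0795]
orientation: [-0.25, 2.092, -2.099]
force: [-0.3, -0.8, -4.0]
opening: 0.0296
```

Run:
```python
from rail import *
delta(tgt(-.035,0,.034+.003+.0045),YAW)
```

```text
shift mm [  0.3  -0.1 -15.4] turn [ 1.0000e-02 -1.7999e+02  2.9000e-01]
shift mm [  0.3  -0.1 -15.4] turn [-0.18  0.01  0.01]
t 9.35 pos [0.4762 0.1349 0.0795] zdir yaw -76.38 ydir [ 6.0e-04 -3.2e-03 -1.0e+00] q [ 0.175 -0.015  1.939 -0.003  1.218  1.509] F [-0.3 -0.8 -4. ] M [-0.05  0.04 -0.02] op 0.0296
```

Now I'll creep up to the stop.

Emit:
carry_out --motion '[0,0.0005,-0.004,0,0,0,-1,0,0.0005,-0.004,0,0,0,-1,0,0,-0.003,0,0,0,-1,0,0,-0.003,0,0,0,-1,0,0,0,0,0,0,-1]'

```text
t: 9.85
tool_pos: [0.4731, 0.1484, 0.0783]
orientation: [-0.248, 2.092, -2.1]
force: [0.0, 1.7, -3.6]
opening: 0.0295
```

Run:
```python
from rail import *
delta(tgt(-.035,0,.034+.0045),YAW)
```

```text
shift mm [ 0.5  1.8 -1.5] turn [ -0.   179.92  -0.32]
shift mm [ 0.5  1.8 -1.5] turn [-0.2  -0.08  0.  ]
t 9.85 pos [0.4731 0.1484 0.0783] zdir yaw -76.47 ydir [ 8.0e-04 -3.5e-03 -1.0e+00] q [ 0.203 -0.011  1.937 -0.004  1.215  1.539] F [ 0.   1.7 -3.6] M [-0.01  0.04 -0.  ] op 0.0295
```

Emit:
carry_out --motion '[0,0.001,-0.002,0,0,0,-1,0,0.0005,-0.002,0,0,0,-1,0,0.0005,-0.002,0,0,0,-1,0,0,-0.002,0,0,0,-1,0,0,-0.002,0,0,0,-1]'

```text
t: 10.35
tool_pos: [0.4727, 0.1515, 0.0774]
orientation: [-0.248, 2.076, -2.113]
force: [0.6, -9.9, -2.1]
opening: 0.0296
```

Run:
```python
from rail import *
delta(tgt(-.035,0,.034+.0045),YAW)
```

```text
shift mm [0.9 0.9 1.5] turn [-1.0000e-02  1.7998e+02 -1.5900e+00]
shift mm [0.9 0.9 1.5] turn [-1.01 -0.02  0.01]
t 10.35 pos [0.4727 0.1515 0.0774] zdir yaw -76.41 ydir [ 0.004  -0.0172 -0.9998] q [ 0.22  -0.007  1.935 -0.019  1.213  1.56 ] F [ 0.6 -9.9 -2.1] M [-1.83 -0.2   0.22] op 0.0296
```

The carrier is against the stop, with about 10 N of contact. I'll relax, settle it and release.

Emit:
carry_out --motion '[0,0.0005,0.0005,-1,0,0,-1,0,0.0005,0,0,0,0,-1,0,0,0,0,0,0,-1,0,0,0,0,0,0,-1,0,0,0,0,0,0,-1]'

```text
t: 10.85
tool_pos: [0.473, 0.1507, 0.0764]
orientation: [-0.249, 2.096, -2.096]
force: [0.4, -1.0, -4.3]
opening: 0.0296
```

Run:
```python
from rail import *
delta(tgt(-.035,0,.034+.0045),YAW)
```

```text
shift mm [ 0.9 -0.1  0.7] turn [ 1.0000e-02  1.7994e+02 -0.0000e+00]
shift mm [ 0.9 -0.1  0.7] turn [-0.   -0.06 -0.01]
t 10.85 pos [0.473  0.1507 0.0764] zdir yaw -76.45 ydir [ 1.e-04 -0.e+00 -1.e+00] q [ 0.205 -0.007  1.937 -0.     1.211  1.539] F [ 0.4 -1.  -4.3] M [-0.23 -0.02  0.04] op 0.0296
```

Emit:
carry_out --motion '[0,0.001,0,0,0,0,-1,0,0.0005,0,0,0,0,-1,0,0,0,0,0,0,-0.1,0,0,0,0,0,0,-0.1,0,0,0,0,0,0,-0.1]'

```text
t: 11.35
tool_pos: [0.4744, 0.1515, 0.0774]
orientation: [-0.246, 2.094, -2.094]
force: [-0.5, -0.2, 0.9]
opening: 0.0418
```

Run:
```python
from rail import *
delta(tgt(-.035,0,.034+.0045),YAW)
```

```text
shift mm [2.5 0.9 1.2] turn [ 2.9000e-01  1.7999e+02 -2.0000e-02]
shift mm [2.5 0.9 1.2] turn [-0.01 -0.01 -0.18]
t 11.35 pos [0.4744 0.1515 0.0774] zdir yaw -76.41 ydir [ 3.1e-03  6.0e-04 -1.0e+00] q [ 0.206 -0.007  1.935 -0.     1.21   1.54 ] F [-0.5 -0.2  0.9] M [-0.01 -0.    0.01] op 0.0418
```

Emit:
carry_out --motion '[0,-0.015,0,0,0,0,0,0,-0.025,0,0,0,0,0,0,-0.03,0,0,0,0,0,0,-0.03,0,0,0,0,0,0,-0.02,0,0,0,0,0]'

```text
t: 11.85
tool_pos: [0.4719, 0.1513, 0.2022]
orientation: [-0.252, 2.096, -2.096]
force: [0.9, 1.0, 0.3]
opening: 0.0467
```

Run:
```python
from rail import *
delta(tgt(-.035,-.068,.2),YAW+np.pi/2)
cv2.imwrite(f"pics/side4.png",imaging.read_camera("side"));cv2.imwrite(f"pics/top4.png",imaging.read_camera("top"))
f=T(S,.038,YAW)
D=[(f(rect(-.05,-.02,-.012,.012,.034+.024)),(0,255,0)),(f(rect(-.07,0,-.084,.04,.010)),(0,255,255)),(f(rect(-.055,-.015,-.073,-.063,.049)),(255,255,0))]
crop("side","pics/side4.png",150,160,160,120,"pics/c8.png",D)
crop("top","pics/top4.png",180,230,160,120,"pics/c8b.png",D)
```

```text
shift mm [-67.9 -35.9   1.5] turn [-6.000e-02  8.999e+01  9.000e-02]
shift mm [-67.9 -35.9   1.5] turn [ 9.000e-02 -9.001e+01  6.000e-02]
t 11.85 pos [0.4719 0.1513 0.2022] zdir yaw -76.4 ydir [-1.7e-03 -1.0e-04 -1.0e+00] q [ 0.206 -0.135  1.818  0.     1.46   1.54 ] F [0.9 1.  0.3] M [ 0.01 -0.04  0.01] op 0.0467
```

View pics/c8.png

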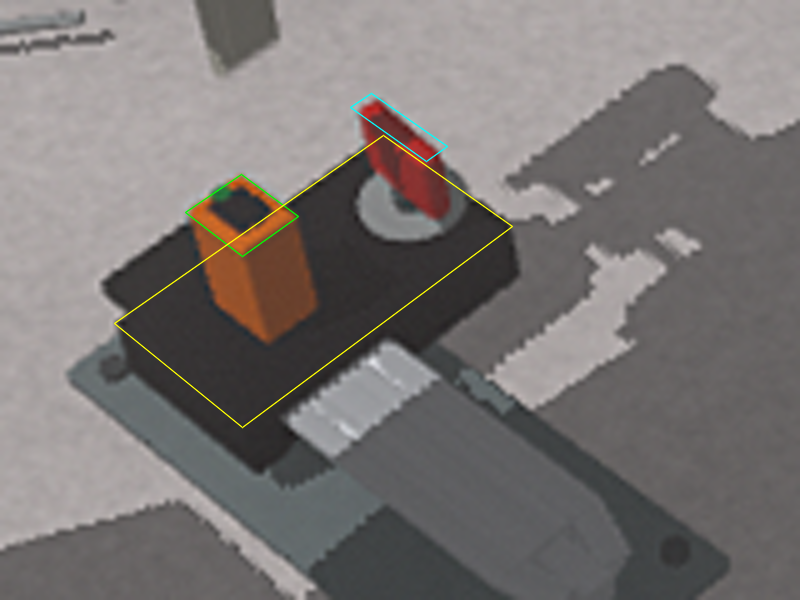

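View pics/c8b.png

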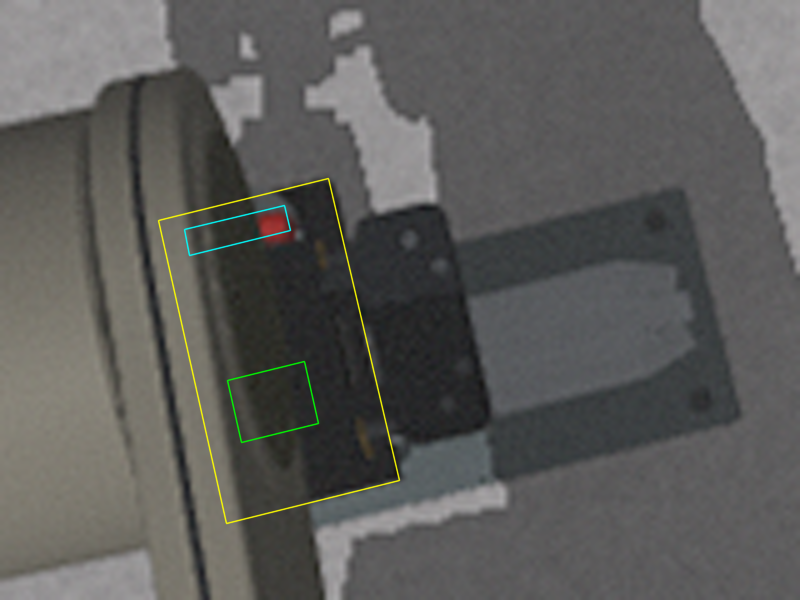

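Run:
```python
from rail import *
crop("side","pics/side4.png",212,172,44,33,"pics/c9.png")
```

```text
(no output)
```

View pics/c9.png

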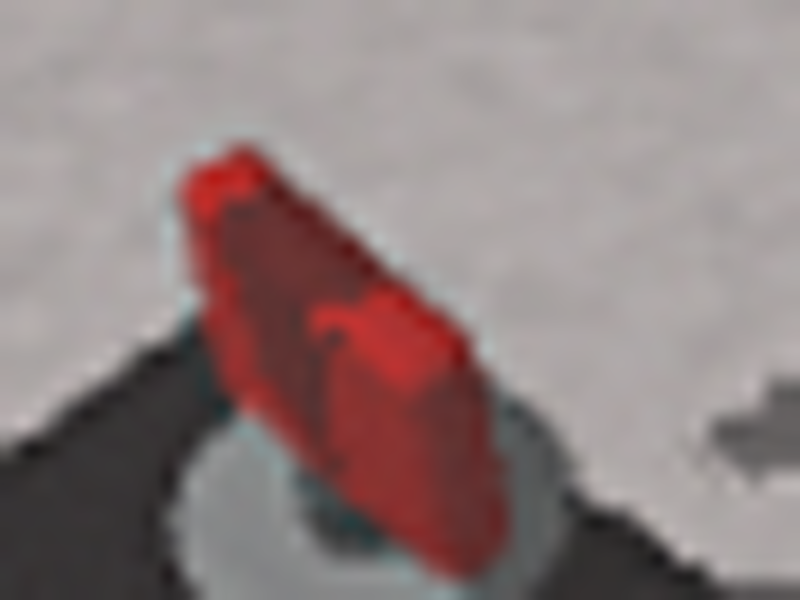

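Run:
```python
from rail import *
z=.038+.034+.015
P=np.array([back("side",(212+x/18.18-.5,172+y/18.18-.5),z) for x,y in((185,190),(245,145),(468,345),(412,390))])
c=P.mean(0);d=(P[0]+P[1]-P[2]-P[3])[:2]/2
r=c[:2]-S;cs,sn=np.cos(YAW),np.sin(YAW)
print("rail frame centre",r@[cs,sn],r@[-sn,cs],"len",np.linalg.norm(d),"clamp",YAW-np.arctan2(d[1],d[0]), c)
```

```text
rail frame centre -0.037729925924967815 -0.06612076534748598 len 0.0369989588886357 clamp 0.10212966370901366 [0.53714163 0.16268592 0.087     ]
```

Emit:
carry_out --motion '[0,0,0,0,-8.5,0,0,0,0,0,0,-8.5,0,0,0,0,0,0,-8.5,0,0,0,0,0,0,-8.5,0,0,0,0,0,0,-8.5,0,0]'

```text
t: 12.45
tool_pos: [0.4729, 0.1516, 0.2032]
orientation: [-0.873, 1.621, -1.622]
force: [0.1, 0.8, 0.3]
opening: 0.0464
```

Emit:
carry_out --motion '[0,0,0,0,-8.5,0,0,0,0,0,0,-8.5,0,0,0,0,0,0,-8.5,0,0,0,0,0,0,-8.5,0,0,0,0,0,0,0,0,0]'

```text
t: 12.95
tool_pos: [0.4706, 0.1512, 0.1996]
orientation: [-1.221, 1.194, -1.191]
force: [-0.6, 0.3, 0.0]
opening: 0.046
```

Run:
```python
from rail import *
delta(tgt(-.036,-.067,.037),YAW-.12-np.pi/2)
```

```text
shift mm [-11.8 124.4  67.6] turn [ 0.13 -5.44 -0.03]
shift mm [-11.8 124.4  67.6] turn [4.0000e-02 1.7456e+02 2.0000e-01]
t 12.95 pos [0.4706 0.1512 0.1996] zdir yaw 1.3 ydir [-2.3e-03  3.0e-04 -1.0e+00] q [ 2.070e-01 -1.360e-01  1.824e+00  1.000e-03  1.456e+00  1.840e-01] F [-0.6  0.3  0. ] M [ 0.   -0.07 -0.04] op 0.046
```

Emit:
carry_out --motion '[-0.004,0.01,0.022,0,0,0,0,-0.004,0.01,0.022,0,0,0,0,-0.004,0.01,0.022,0,0,0,0,0,0,0,0,-5.5,0,0,0,0,0,0,0,0,0]'

```text
t: 13.45
tool_pos: [0.5375, 0.1648, 0.1661]
orientation: [-1.257, 1.141, -1.135]
force: [-0.6, 1.1, 1.2]
opening: 0.0466
```

Run:
```python
from rail import *
delta(tgt(-.036,-.067,.037),YAW-.12-np.pi/2)
```

```text
shift mm [ 0.2 91.1  0.5] turn [ 0.26 -1.17 -0.03]
shift mm [ 0.2 91.1  0.5] turn [5.0000e-02 1.7883e+02 4.1000e-01]
t 13.45 pos [0.5375 0.1648 0.1661] zdir yaw 5.56 ydir [-0.0046  0.     -1.    ] q [2.060e-01 7.700e-02 1.677e+00 1.000e-03 1.392e+00 1.080e-01] F [-0.6  1.1  1.2] M [-0.07 -0.08 -0.01] op 0.0466
```

Emit:
carry_out --motion '[0,0.012,0.0005,0.2,-1,0,0,0,0.015,0,0,0,0,0,0,0.015,0,0,0,0,0,0,0.01,0,0,0,0,0,0,0,0,0,0,0,0]'

```text
t: 13.95
tool_pos: [0.5357, 0.1644, 0.1081]
orientation: [-1.258, 1.135, -1.131]
force: [-1.8, 0.6, 0.0]
opening: 0.0462
```

Run:
```python
from rail import *
delta(tgt(-.036,-.067,.037),YAW-.12-np.pi/2)
cv2.imwrite(f"pics/side5.png",imaging.read_camera("side"))
crop("side","pics/side5.png",150,140,160,120,"pics/c10.png")
```

```text
shift mm [ 0.1 33.1  2. ] turn [ 0.17 -0.82 -0.02]
shift mm [ 0.1 33.1  2. ] turn [3.0000e-02 1.7918e+02 2.7000e-01]
t 13.95 pos [0.5357 0.1644 0.1081] zdir yaw 5.91 ydir [-0.003 -0.    -1.   ] q [2.060e-01 1.270e-01 1.735e+00 1.000e-03 1.283e+00 1.030e-01] F [-1.8  0.6  0. ] M [ 0.   -0.05  0.01] op 0.0462
```

View pics/c10.png

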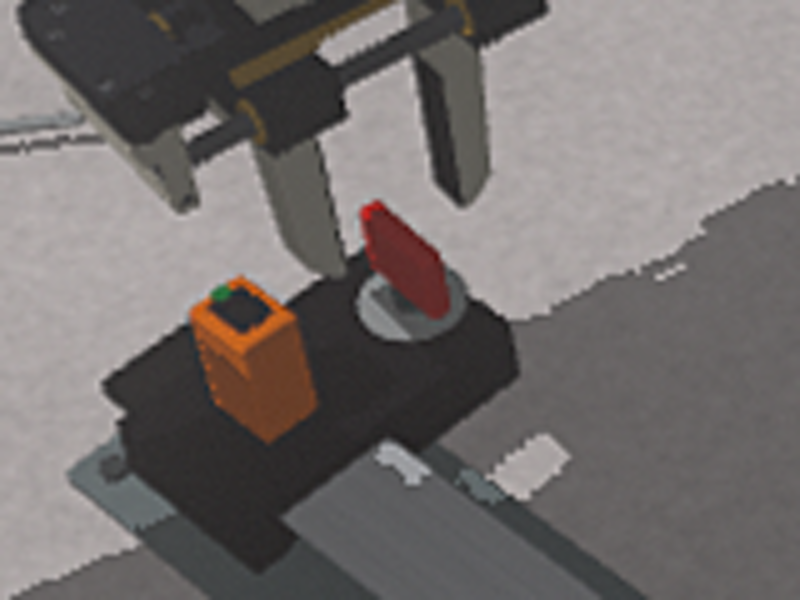

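The fingertips at crop (330,270) and (465,205) straddle the wing, whose top is near (405,235). I'll lower the rest and close on it with a light squeeze.

Emit:
carry_out --motion '[0,0.01,0.002,0,-0.8,0,0,0,0.011,0,0,0,0,0,0,0.008,0,0,0,0,0,0,0,0,0,0,0,0,0,0,0,0,0,0,0]'

```text
t: 14.5
tool_pos: [0.5391, 0.165, 0.0785]
orientation: [-1.262, 1.122, -1.121]
force: [0.3, -0.3, -0.0]
opening: 0.0466
```

Run:
```python
from rail import *
delta(tgt(-.036,-.067,.037),YAW-.12-np.pi/2)
```

```text
shift mm [ 0.2  3.5 -1.5] turn [ 0.02  0.03 -0.04]
shift mm [ 0.2  3.5 -1.5] turn [-6.0000e-02 -1.7997e+02 -3.0000e-02]
t 14.5 pos [0.5391 0.165  0.0785] zdir yaw 6.76 ydir [-4.e-04  6.e-04 -1.e+00] q [2.060e-01 1.680e-01 1.748e+00 1.000e-03 1.226e+00 8.700e-02] F [ 0.3 -0.3 -0. ] M [-0.01 -0.11 -0.01] op 0.0466
```

Emit:
carry_out --motion '[0,0.002,-0.0015,0,0,0,-1,0,0,0,0,0,0,-1,0,0,0,0,0,0,-1,0,0,0,0,0,0,-1,0,0,0,0,0,0,-1]' --squeeze 20

```text
t: 15.0
tool_pos: [0.5384, 0.165, 0.0777]
orientation: [-1.261, 1.121, -1.122]
force: [1.1, 0.3, -0.1]
opening: 0.0111
```

Emit:
carry_out --motion '[0,0,0,0,0,0,-1,0,0,0,0,0,0,-1,0,0,0,0,0,0,-1,0,0,0,0,0,0,-1,0,0,0,0,0,0,-1]'

```text
t: 15.5
tool_pos: [0.5385, 0.1649, 0.0777]
orientation: [-1.261, 1.121, -1.122]
force: [0.9, 0.1, -1.2]
opening: 0.0098
```

Run:
```python
from rail import *
delta(tgt(-.036,-.067,.037),YAW-.12-np.pi/2)
```

```text
shift mm [ 0.3  2.7 -0.9] turn [-0.12  0.03 -0.04]
shift mm [ 0.3  2.7 -0.9] turn [-6.0000e-02 -1.7997e+02  1.9000e-01]
t 15.5 pos [0.5385 0.1649 0.0777] zdir yaw 6.76 ydir [ 2.e-03  9.e-04 -1.e+00] q [2.060e-01 1.650e-01 1.753e+00 1.000e-03 1.222e+00 8.800e-02] F [ 0.9  0.1 -1.2] M [-0.06 -0.05  0.09] op 0.0098
```

Emit:
carry_out --motion '[0,0,0,0,8,0,-1,0,0,0,0,8,0,-1,0,0,0,0,8,0,-1,0,0,0,0,8,0,-1,0,0,0,0,0,0,-1]'

```text
t: 16.0
tool_pos: [0.5376, 0.1651, 0.0777]
orientation: [-0.954, 1.54, -1.539]
force: [-0.6, -0.2, -0.7]
opening: 0.0099
```

Run:
```python
from rail import *
delta(tgt(-.036,-.067,.037),YAW-1.33-np.pi/2)
```

```text
shift mm [0.5 2.7 0.3] turn [ 0.04 36.21 -0.04]
shift mm [0.5 2.7 0.3] turn [-6.0000e-02 -1.4379e+02 -5.0000e-02]
t 16.0 pos [0.5376 0.1651 0.0777] zdir yaw -26.39 ydir [ 0.     0.001 -1.   ] q [2.060e-01 1.640e-01 1.753e+00 1.000e-03 1.224e+00 6.660e-01] F [-0.6 -0.2 -0.7] M [ 0.01 -0.12 -0.11] op 0.0099
```

Emit:
carry_out --motion '[0,0,0,0,8,0,-1,0,0,0,0,8,0,-1,0,0,0,0,8,0,-1,0,0,0,0,8,0,-1,0,0,0,0,0,0,-1]'

```text
t: 16.5
tool_pos: [0.5369, 0.1657, 0.0777]
orientation: [-0.544, 1.91, -1.906]
force: [-0.1, 1.3, 0.0]
opening: 0.0101
```

Run:
```python
from rail import *
delta(tgt(-.036,-.067,.037),YAW-1.33-np.pi/2)
```

```text
shift mm [0.  2.7 1.3] turn [0.12 4.37 0.02]
shift mm [0.  2.7 1.3] turn [ 3.0000e-02 -1.7563e+02 -1.8000e-01]
t 16.5 pos [0.5369 0.1657 0.0777] zdir yaw -58.22 ydir [-0.0013  0.0017 -1.    ] q [0.207 0.164 1.753 0.002 1.225 1.222] F [-0.1  1.3  0. ] M [ 0.09 -0.04 -0.08] op 0.0101
```

Emit:
carry_out --motion '[0,0,0,0,3,0,-1,0,0,0,0,3,0,-1,0,0,0,0,2.5,0,-1,0,0,0,0,2,0,-1,0,0,0,0,0,0,-1]'

```text
t: 17.0
tool_pos: [0.5369, 0.1658, 0.0777]
orientation: [-0.406, 2.005, -2.001]
force: [-0.6, 0.6, 0.2]
opening: 0.0096
```

Run:
```python
from rail import *
delta(tgt(-.036,-.067,.037),YAW-1.4-np.pi/2)
```

```text
shift mm [-0.2  2.7  1.4] turn [ 0.12 -0.54  0.04]
shift mm [-0.2  2.7  1.4] turn [-5.0000e-02  1.7946e+02  1.9000e-01]
t 17.0 pos [0.5369 0.1658 0.0777] zdir yaw -67.14 ydir [-0.0014  0.0017 -1.    ] q [0.207 0.164 1.753 0.002 1.225 1.378] F [-0.6  0.6  0.2] M [0.03 0.05 0.05] op 0.0096
```

The knob is at about 1.4 by the jaw angle. I'll open and rise.

Emit:
carry_out --motion '[0,0,0,0,0,0,0,0,0,0,0,0,0,0,0,0,0,0,0,0,0,0,0,0,0,0,0,0,0,0,0,0,0,0,0]'

```text
t: 17.5
tool_pos: [0.5372, 0.1656, 0.0779]
orientation: [-0.413, 1.999, -1.996]
force: [0.2, -0.2, -0.9]
opening: 0.0444
```

Emit:
carry_out --motion '[0,-0.012,0,0,0,0,0,0,-0.02,0,0,0,0,0,0,-0.03,0,0,0,0,0,0,-0.035,0,0,0,0,0,0,-0.035,0,0,0,0,0]'

```text
t: 18.0
tool_pos: [0.5332, 0.1645, 0.2104]
orientation: [-0.426, 2.004, -2.0]
force: [0.4, -1.2, -0.2]
opening: 0.0466
```

Run:
```python
from rail import *
delta(tgt(-.036,-.067,.037),YAW-1.4-np.pi/2)
cv2.imwrite(f"pics/side6.png",imaging.read_camera("side"))
f=T(S,.038,YAW)
c,s=np.cos(-1.4),np.sin(-1.4); w=rect(-.02,.02,-.005,.005,0)@np.array([[c,-s,0],[s,c,0],[0,0,1]]).T+[-.035,-.068,.049]
D=[(f(rect(-.05,-.02,-.012,.012,.034+.024)),(0,255,0)),(f(w),(255,255,0))]
crop("side","pics/side6.png",150,160,160,120,"pics/c11.png",D)
```

```text
shift mm [ -5.6 135.4   2.2] turn [ 0.23 -0.04  0.67]
shift mm [ -5.6 135.4   2.2] turn [ -1.05 179.96   0.37]
t 18.0 pos [0.5332 0.1645 0.2104] zdir yaw -66.65 ydir [-1.230e-02 -9.000e-04 -9.999e-01] q [0.206 0.043 1.631 0.002 1.48  1.369] F [ 0.4 -1.2 -0.2] M [ 0.02 -0.07  0.  ] op 0.0466
```

View pics/c11.png

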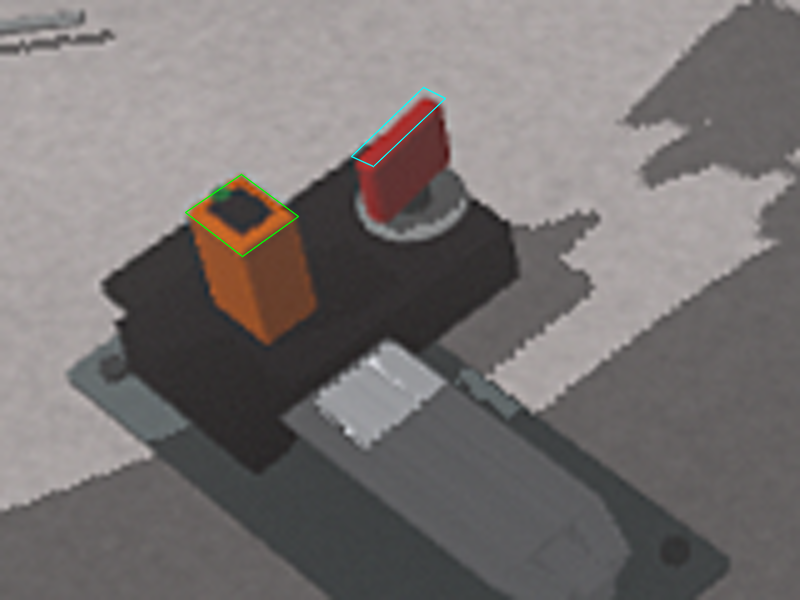

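The picture shows the head on its home outline at crop (243,215). The wing lies nearly across the rail at (400,130), along the 1.4 rad outline, and the gripper is clear. I'll hold still and hand the job in.

Emit:
carry_out --motion '[0,0,0,0,0,0,0,0,0,0,0,0,0,0,0,0,0,0,0,0,0,0,0,0,0,0,0,0,0,0,0,0,0,0,0]'

```text
t: 18.55
tool_pos: [0.5366, 0.1652, 0.2199]
orientation: [-0.413, 1.999, -1.995]
force: [0.3, 1.2, -0.5]
opening: 0.0463
```

```bash
python3 -c "
from plant import robot
print(robot.close_job())"
```

```text
the job is handed in; nothing more can be done
None
```

I slid the orange-headed carrier onto the rail from the tapered end until it met the stop, with about 10 N of contact and the clamp loose at about 0.1 rad. I then released it, turned the red knob clockwise to about 1.4 rad by the jaw angle, let go and rose clear. The job was handed in at about 18.6 s.

In the last side picture, the head lies on the predicted home outline and the wing lies along the 1.4 rad outline. The gripper was about 13 cm above the grasp height with near-zero force. No check failed or disagreed. The final picture is from the side camera only, because the arm largely covered the top view.

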